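# Set the focus of the up-looking bench camera and lock it

## Robot

A 6-joint arm with a two-finger parallel gripper is mounted at the origin on the work surface. World frame = base frame: x ahead of the robot, y to its left, z up, the work surface at z = 0. Lengths are in mm, angles in rad, forces in N, time in s.
With the tool pointing down it reaches from about 275 to 750 mm from the base axis. Payload 10.2 kg.
Tool frame: the origin (TCP) lies at the very end of the fingers, on their centre line; the grasp point (between the pads) lies 19 mm behind it; z points along the fingers, y is the line along which they close (so a half turn about z gives the same grasp; the last joint's range is limited). The gripper opens to 85 mm and grips with 20 to 120 N. Pads are 22 mm wide; open, the fingers measure 114 mm over their backs; the gripper's body (76 mm by 85 mm) begins 54 mm behind the grasp point. The pads swing forward as they close: fully open they stand 13 mm farther back than shut.
Start: joints at [-1.429, 0.313, 1.498, -0, 1.331, -0.223], TCP at [187.288, -490.463, 231.294] pointing down, gripper open.
Joint ranges: [-2.94, 2.94], [-0.97, 2.17], [0.19, 2.56], [-1.23, 4.37], [0.02, 3.11], [-2.88, 2.88]. Speed limits (rad/s): [2.39, 2.39, 3.01, 3.14, 3.14, 3.14].

## Interface

Orientations are given as a unit quaternion [w, x, y, z].
In Python, from rig import ctrl gives the robot as it stands.
- The arm moves only by the tool step_arm, never from a script. Its argument "increments" is a list of rows, each a list of 3 entries, a list of its own where there are three numbers: the shift along the tool's x, y, z in cm, then the turn, a rotation vector about the tool's x, y, z in degrees, then the opening in per cent of the stroke, from 0 (shut) to 100 (fully open). A call has 1 to 8 rows; each row is the pose to reach, as a shift and turn from the pose commanded when the call began, along the tool's axes at that moment; what a row does not reach only later rows make up. A row lasts 1/8 s, in which the tool goes at most 62.5 mm and 10.7 degrees, less where a joint would pass 70% of its speed; a pose out of reach is approached as far as the arm can. A call with a gripper value outside its range is refused whole. The fingers move at their own pace and stop on an object; "squeeze" is the grip in N (left out, the last holds). Time passes only in rows, so rows that repeat a pose let the fingers close. It gives the time, the measured TCP pose, the force, the opening and the grip force at its end, in the units of the state.
- ctrl.sense(): the state, without advancing time (a new reading comes with each control period).
- ctrl.capture(name): name is "scene" or "top" or "wrist"; returns a dict with "img" (480x640x3 uint8, red, green, blue), "fx", "fy", "cx", "cy" (pixels), "extrinsics" (4x4, takes a point from camera to world coordinates). Camera axes: x right, y down, z forward; pixel columns grow to the right and rows downward; lengths in mm; the calibration is good to about 2 mm. The wrist camera is an equidistant fisheye: a pixel r from the principal point sees the ray r / f radians off the axis. A picture is of the moment at which its call begins. There is no depth.
- ctrl.finish_job(): hands the job in; it is judged then, once.
The state is a dict: "time_s": time; "joints": joint angles; "dq": joint speeds; "tau": joint torques, N m; "eef_pos": TCP position; "ee_rot": TCP orientation; "force": force on the tool from outside, world axes, zero at the start; "wrist_torque": the same for the moment, N m; "grip_width": opening from 0.0 (shut) to 1.0 (fully open); "grip_force": force on a finger pad.
Only numpy, scipy, OpenCV 4.12 (cv2) and the standard library are available. Lean on these libraries where they do the work, as an engineer would, in place of code of your own. Each camera call takes 0.05 s, during which the arm holds its last target. There are 200 camera calls.

## Task

Turn the black focus ring on the bench camera until its white line points at the red arrow on the scale collar, then turn the silver lock ring below it clockwise until it is firmly tight, without forcing it, so that the setting stays on the arrow. Never touch the front glass, leave everything else on the bench where it is, and let go at the end.

Things in the scene. Friction and masses are not known exactly. Their poses are not given: they have to be found in the camera images.
- camera: industrial camera bolted to the bench lens-up, 119 mm high, round a vertical axis; fixed. Origin on that axis at the bench surface, z up, x axis = the scale's zero. Upward: steel foot 130 mm across, 10 mm high; black body 50 x 50 mm to z = 44 mm; black scale collar 84 mm across with white ticks every 15 degrees, top at 50 mm; silver lock ring; black focus ring; front glass
- focus_ring (a joint): angle in rad of the focus ring about the lens axis from the scale's zero (camera x axis), growing counter-clockwise seen from above; limits -1.9 and 1.9; starts between -1.5 and -0.9. It turns smoothly under about 0.05 N m and stays where it is left; a tight lock ring makes it several times stiffer (about 0.2 N m)
- focus_grip (a point): point on the lens axis in the focus ring, 112 mm above the bench: a good height to grasp it from above. The focus ring is a ribbed black cylinder 42 mm across from z = 89.5 to 119 mm. The wider lock ring lies right below (its top at 84 to 87.5 mm), so fingertips holding the focus ring should stay above z = 89 mm
- focus_index (a point): white index line on the focus ring's top rim, 18.7 mm from the lens axis, 119 mm above the bench; the line also runs down the ring's side. The frame turns with the ring; its x axis points radially outward along the line
- red_mark: red arrow stuck on top of the scale collar, pointing inward; fixed. Origin on the lens axis 50 mm above the bench; its x axis points from the axis radially out through the arrow. Its angle from the camera's x axis is the focus_ring angle wanted, between -0.4 and 0.7 rad
- mark_tip (a point): the red arrow itself, 34 mm out from the lens axis
- lock_ring: silver knurled lock ring, 50 mm across, 13 mm high, round the lens below the focus ring; origin at its centre, on the lens axis, 79 mm above the bench (to 2 mm); it only turns. Clear below it down to the collar (50 mm). Fingers reach it past the outside of the narrower focus ring; the lens top is 40 mm above its centre
- lock_feel (a point): centre of the lock ring again. Clockwise from above tightens. It starts slack by an unknown amount: it turns with a light drag (0.08 N m) for some 0.1 to 2.3 rad, then its cam meets the clamp and the turning moment grows by about 1.2 N m per rad. Firmly tight is 0.28 to 0.42 N m; more than 0.5 N m is forcing it. Let go, it eases back a little and stays tight
- clamp_flange: inner flange of the focus ring, hidden in the lens below the lock ring and out of reach: the lock ring's cam drives a keyed clamp washer down on it, which brakes the focus ring without turning it. Origin on the lens axis at the bench surface
- front_glass: dark blue front glass, 30 mm across, recessed 2 mm in the top of the focus ring; must not be touched. Origin on the lens axis at the bench surface; the glass lies 115 to 117 mm above the bench
- lens_cap: black plastic lens cap, 46 mm across, 9 mm thick, lying flat; origin at the centre of its underside. Bystander
- hex_driver: driver with an orange handle, 120 mm long, lying; origin under its middle, x axis towards the blade. Bystander
- test_board: green circuit board, 85 x 56 mm, parts to 18 mm high; origin at the centre of its underside. Bystander
- solder_spool: blue solder spool, 60 mm across, 30 mm high; origin at the centre of its underside. Bystander
- multimeter: yellow multimeter lying on its back, 150 x 75 x 36 mm; origin at the centre of its underside. Bystander
- tweezers: steel tweezers lying flat, 125 mm long, 6 mm thick; origin at the middle of the underside. Bystander
- screw_tray: blue open screw tray, 100 x 75 x 22 mm; origin at the centre of its underside. Bystander
Mind the look-alikes: they are no part of the job. What is shaped like the camera but pink or turquoise is not meant.

How it is judged:
By the outcome, as a careful person would: the job done as asked, in the order asked, and still so for the second after the job is handed in, with the robot touching nothing.
It also fails if it takes over 64 s, if anything falls off the work surface, if the arm or the gripper's body presses on something with over 40 N, if the wrist force passes 120 N, or if a joint passes its speed limit or range.

## Working session

There is one attempt and no reset: what is moved stays moved. The work goes in short steps, Python scripts to look and compute and a tool call to move; the robot and the scene stay as the last step left them, time stands still between calls to the robot, and variables do not carry over. Pictures are saved under pics/ and viewed, at most 10 in all, crops included, and the job is handed in when it is done.

Besides the shell and the picture viewer there is one more tool, called after "Call:" as name([rows], argument=value, ...), one row to a line, values as JSON. step_arm: Moves the arm, as the interface text tells. Its arguments: {"type":"object","properties":{"increments":{"type":"array"},"squeeze":{"type":"number"}},"required":["increments"]}

```bash
ls; mkdir -p pics
python3 - <<'E'
from rig import ctrl
import cv2, numpy as np
for n in ["scene","top"]:
    c=ctrl.capture(n); cv2.imwrite(f"pics/{n}0.png",c["img"][:,:,::-1]); np.savez(f"{n}0.npz",**c)
    print(n,c["fx"],c["fy"],c["cx"],c["cy"],np.round(c["extrinsics"],3).tolist())
print(ctrl.sense())
E
```

```text
pics
scene 509.46360983117506 509.46360983117506 317.40510634398214 236.09919315274163 [[-0.08, 0.582, -0.809, 1500.597], [0.997, 0.034, -0.074, 68.929], [-0.015, -0.812, -0.583, 784.065], [0.0, 0.0, 0.0, 1.0]]
top 596.9208882080278 596.9208882080278 335.50171081000786 233.4488410241862 [[-0.022, -0.99, 0.137, 423.854], [-1.0, 0.022, -0.001, 13.198], [-0.002, -0.137, -0.991, 1296.76], [0.0, 0.0, 0.0, 1.0]]
{'time_s': 0.1, 'joints': array([-1.42940198e+00,  3.13368908e-01,  1.49835195e+00,  4.46958790e-05,
        1.33101868e+00, -2.23419474e-01]), 'dq': array([ 1.21281680e-03, -1.68316190e-04, -7.57688332e-04,  8.31967944e-04,
       -6.47531101e-05, -1.90690989e-03]), 'tau': array([ 2.37765234e-03, -4.12901759e+01, -2.60138941e+01, -2.66509569e-04,
        3.02864966e-03,  3.71300899e-06]), 'eef_pos': array([ 187.26363877, -490.22100687,  230.80862082]), 'ee_rot': array([-5.72069333e-04,  9.83410738e-01,  1.81391815e-01,  4.51989969e-05]), 'force': array([ 0.23713605,  0.2973214 , -0.39600632]), 'wrist_torque': array([-0.03634267,  0.00723631, -0.06412301]), 'grip_force': 0.0, 'grip_width': 1.0026452257857599}
```

View pics/top0.png

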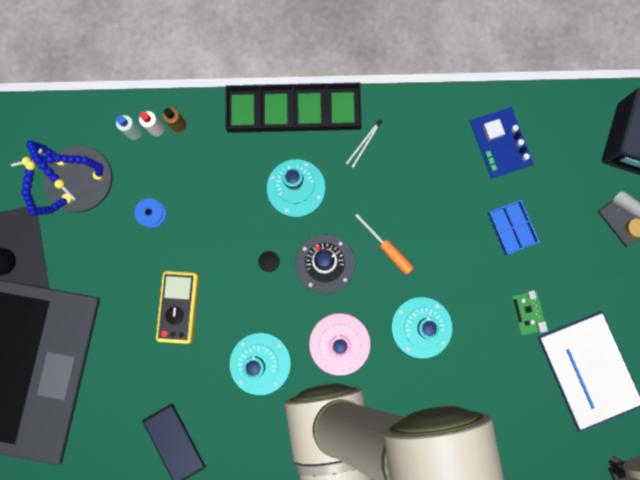

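View pics/scene0.png

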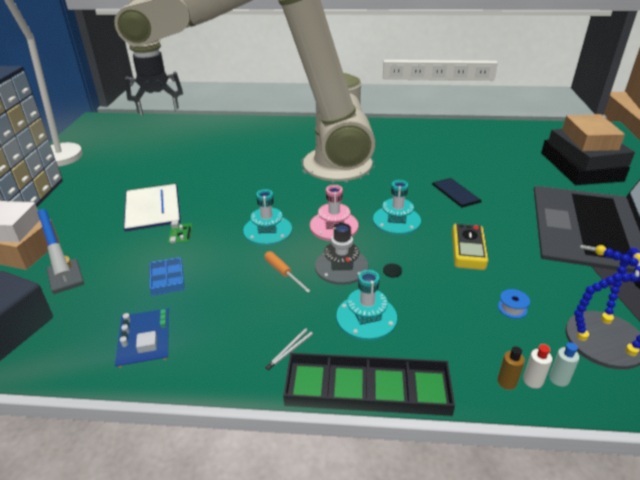

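The top view shows the camera shapes: turquoise at (296,187), (422,327) and (260,364), pink at (340,344), and black/steel at (325,262). The black one, with its steel foot and red arrow near (318,247), fits the description. I'll confirm it with a crop and locate it.

```bash
cat > h.py <<'E'
import numpy as np, cv2
def ray(c,u,v,z):
    E=np.array(c["extrinsics"]); d=E[:3,:3]@np.array([(u-c["cx"])/c["fx"],(v-c["cy"])/c["fy"],1.])
    o=E[:3,3]; return o+d*(z-o[2])/d[2]
def rayw(c,u,v,z):  # equidistant fisheye
    E=np.array(c["extrinsics"]); x=np.array([(u-c["cx"])/c["fx"],(v-c["cy"])/c["fy"]]); r=np.hypot(*x)
    s=np.sin(r)/r if r>1e-9 else 1.; d=E[:3,:3]@np.array([x[0]*s,x[1]*s,np.cos(r)]); o=E[:3,3]; return o+d*(z-o[2])/d[2]
def projw(c,P):
    E=np.array(c["extrinsics"]); p=E[:3,:3].T@(np.array(P)-E[:3,3]); t=np.arctan2(np.hypot(p[0],p[1]),p[2]); a=np.arctan2(p[1],p[0])
    return np.array([c["cx"]+c["fx"]*t*np.cos(a),c["cy"]+c["fy"]*t*np.sin(a)])
E
python3 - <<'E'
from h import *
c=dict(np.load("top0.npz")); im=c["img"][:,:,::-1]
s=np.load("scene0.npz")["img"][:,:,::-1]
a=cv2.resize(im[222:302,285:365],(480,480),interpolation=cv2.INTER_CUBIC)
b=cv2.resize(s[215:285,305:375][:,:53],(318,420),interpolation=cv2.INTER_CUBIC); o=np.zeros((480,798,3),np.uint8);o[:,:480]=a;o[:420,480:]=b
cv2.imwrite("pics/crop0.png",o)
print(ray(c,325,264,10),ray(c,324,260,117))
hsv=cv2.cvtColor(im,cv2.COLOR_BGR2HSV)
m=cv2.inRange(hsv,(0,120,90),(10,255,255))|cv2.inRange(hsv,(170,120,90),(180,255,255)); m[:222]=0;m[302:]=0;m[:,:285]=0;m[:,365:]=0
y,x=np.nonzero(m);print("red",x.mean(),y.mean(),len(x),ray(c,x.mean(),y.mean(),50))
g=cv2.inRange(hsv,(100,60,20),(130,255,255));g[:245]=0;g[275:]=0;g[:,:310]=0;g[:,340:]=0
y,x=np.nonzero(g);print("glass",x.mean(),y.mean(),len(x),ray(c,x.mean(),y.mean(),117))
n=(hsv[...,1]<90).astype(np.uint8);n[:222]=0;n[302:]=0;n[:,:285]=0;n[:,365:]=0
k,_=cv2.findContours(n,0,2);k=max(k,key=cv2.contourArea);e=cv2.fitEllipse(k);print("foot",e,ray(c,*e[0],8))
E
```

```text
[535.92295804  36.53149575  10.        ] [534.59795058  36.42010435 117.        ]
red 316.8333333333333 246.5 24 [569.69088567  52.25872113  50.        ]
glass 323.6279069767442 259.10232558139535 215 [536.40043562  37.12388051 117.        ]
foot ((324.81597900390625, 263.7900695800781), (58.6727180480957, 58.84565353393555), 51.585968017578125) [536.56130848  36.95718277   8.        ]
```

View pics/crop0.png

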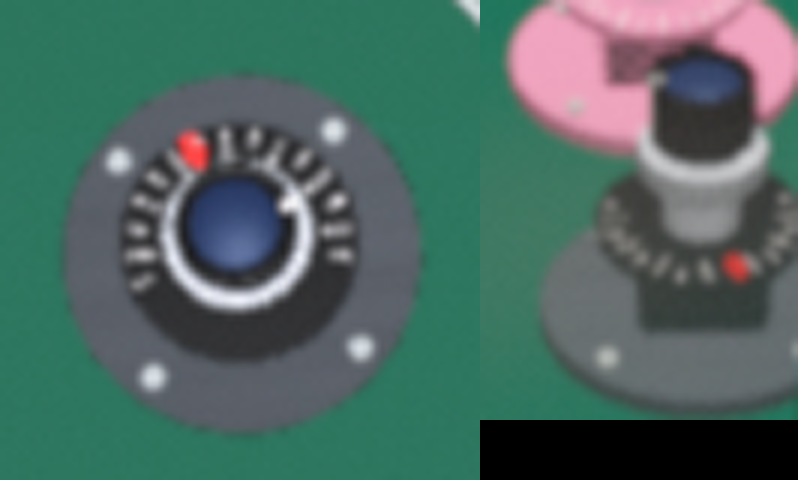

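The crop confirms it: black lens, silver lock ring, red arrow at crop (193,150) and white index at (289,203). The axis is about (536,37). The index sits at about -71° and the arrow at about +25° (world), so the ring needs about 96° CCW. I'll move above it.

Call:
step_arm([
  [[51.4,-36.8,0],[0,0,-24],100],
  [[51.4,-36.8,0],[0,0,-24],100],
  [[51.4,-36.8,0],[0,0,-24],100],
  [[51.4,-36.8,0],[0,0,-24],100],
  [[51.4,-36.8,0],[0,0,-24],100],
  [[51.4,-36.8,0],[0,0,-24],100],
  [[51.4,-36.8,0],[0,0,-24],100],
  [[51.4,-36.8,0],[0,0,-24],100],
])

```text
time_s: 1.1
eef_pos: [464.0, -71.5, 231.2]
ee_rot: [0.0, 0.924, 0.382, -0.0]
force: [0.6, -1.8, 1.3]
grip_width: 0.998
grip_force: 0.0
```

Call:
step_arm([
  [[6,-1.2,0],[0,0,0],100],
  [[12.8,-2.6,0],[0,0,0],100],
  [[12.8,-2.6,0],[0,0,0],100],
  [[12.8,-2.6,0],[0,0,0],100],
  [[12.8,-2.6,0],[0,0,0],100],
])

```text
time_s: 1.72
eef_pos: [535.1, 34.1, 231.3]
ee_rot: [0.0, 0.924, 0.381, -0.0]
force: [0.2, -0.5, 1.1]
grip_width: 0.999
grip_force: 0.0
```

Run:
```python
from rig import ctrl
from h import *
c=ctrl.capture("wrist"); cv2.imwrite("pics/w1.png",c["img"][:,:,::-1]); np.savez("w1.npz",**c)
s=ctrl.sense();print(s["eef_pos"],s["ee_rot"],s["joints"],s["wrist_torque"],s["force"])
print(c["fx"],c["cx"],c["cy"],np.round(c["extrinsics"],3).tolist())
for P in [(536.4,37,117),(569.7,52.3,50)]: print(projw(c,P))
```

```text
[535.16950378  34.09177106 231.44029353] [ 6.10485753e-05  9.24544575e-01  3.81073908e-01 -4.01577643e-05] [-1.54923837e-01  3.37635276e-01  1.46338753e+00 -1.50008140e-04
  1.34057510e+00  6.33991573e-01] [0.0288374  0.046372   0.01218434] [0.09842541 0.98280345 0.25155086]
371.64829954431775 317.39848025159165 236.58288603420425 [[0.705, -0.685, -0.183, 581.49], [-0.709, -0.681, -0.183, 80.901], [0.0, 0.258, -0.966, 374.609], [0.0, 0.0, 0.0, 1.0]]
[316.24590675 228.48320893]
[330.91187207 172.05403775]
```

View pics/w1.png

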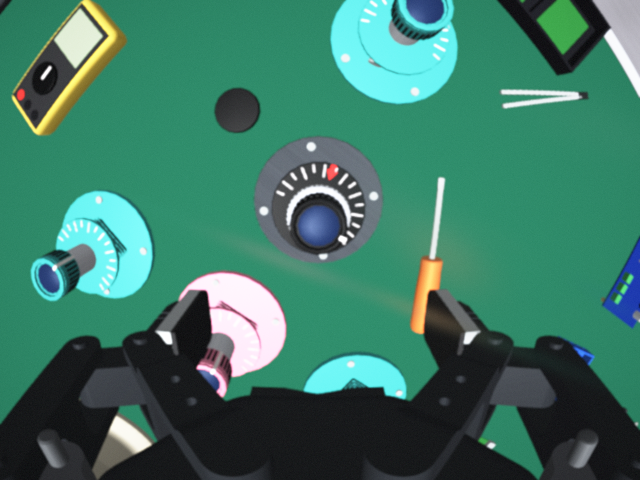

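The wrist view shows the black camera: glass about (320,228), red arrow (332,172), white index about (346,240). I'll refine these with masks.

```bash
cat >> h.py <<'E'
def meas(c,axis,tops=True):
    im=np.array(c["img"]); hsv=cv2.cvtColor(im,cv2.COLOR_RGB2HSV); R={}
    def blob(m,u,r):
        k=np.zeros(m.shape,np.uint8); cv2.circle(k,tuple(int(round(t)) for t in u),r,255,-1); m=m&k
        n,l,s,ce=cv2.connectedComponentsWithStats(m); 
        if n<2: return None
        i=1+np.argmax(s[1:,4]); return ce[i],s[i,4],(l==i)
    red=cv2.inRange(hsv,(0,120,90),(8,255,255))|cv2.inRange(hsv,(172,120,90),(180,255,255))
    b=blob(red,projw(c,(*axis,50)),110)
    if b: p=rayw(c,*b[0],50); R["red"]=(b[0].round(1),b[1],p.round(1))
    gl=cv2.inRange(hsv,(100,90,40),(125,255,255)); b=blob(gl,projw(c,(*axis,117)),60)
    if b:
        k,_=cv2.findContours(b[2].astype(np.uint8),0,2);k=cv2.convexHull(max(k,key=cv2.contourArea)); e=cv2.fitEllipse(k)
        R["glass"]=(np.round(e[0],1),np.round(e[1],1),rayw(c,*e[0],117).round(1))
    return R
E
python3 - <<'E'
from h import *
c=dict(np.load("w1.npz")); R=meas(c,(536.4,37)); print(R)
A=R["glass"][2][:2]
im=c["img"]; g=cv2.cvtColor(im,cv2.COLOR_RGB2GRAY)
# bright along the top rim radius 18.7 z119
for ang in range(-180,180,4):
    v=max(g[tuple(int(round(t)) for t in projw(c,(A[0]+r*np.cos(np.radians(ang)),A[1]+r*np.sin(np.radians(ang)),119))[::-1])] for r in (17.5,18.7,19.5))
    if v>110: print(ang,v)
hsv=cv2.cvtColor(im,cv2.COLOR_RGB2HSV)
m=((hsv[...,1]<90)|(hsv[...,2]<50)).astype(np.uint8); k=np.zeros_like(m); cv2.circle(k,(318,200),75,1,-1); m&=k
q,_=cv2.findContours(m,0,2);q=max(q,key=cv2.contourArea);e=cv2.fitEllipse(q);print(e,rayw(c,*e[0],8))
cv2.imwrite("pics/w1c.png",cv2.resize(im[150:270,250:390][:,:,::-1],(700,600),interpolation=cv2.INTER_CUBIC))
E
```

```text
{'red': (array([331.2, 171.6]), np.int32(120), array([570.2,  52.4,  50. ])), 'glass': (array([318.5, 225.4]), array([40.9, 41.5]), array([539.1,  37.5, 117. ]))}
-80 237
-76 255
-72 255
-68 194
((318.0117492675781, 199.40333557128906), (125.83625030517578, 127.51637268066406), 83.21827697753906) [539.7601824   38.24629316   8.        ]
```

View pics/w1c.png

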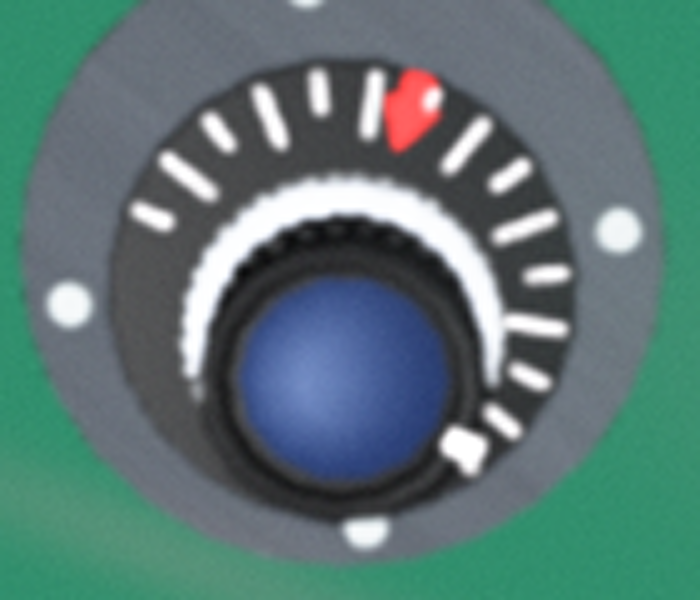

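The crop shows the red arrow tip at about (398,150) and the index at (465,447) in the crop, i.e. index about -74.5° and arrow about 25°. Descending to grasp the focus ring.

Call:
step_arm([
  [[0.45,0,4],[0,0,0],100],
  [[0.45,0,8],[0,0,0],100],
  [[0.45,0,11],[0,0,0],100],
  [[0.45,0,13],[0,0,0],100],
  [[0.45,0,13.9],[0,0,0],100],
  [[0.45,0,13.9],[0,0,0],60],
  [[0.45,0,13.9],[0,0,0],60],
  [[0.45,0,13.9],[0,0,0],60],
], squeeze=20)

```text
time_s: 2.78
eef_pos: [539.1, 38.4, 93.0]
ee_rot: [0.0, 0.924, 0.382, 0.001]
force: [-0.3, 0.1, 0.7]
grip_width: 0.601
grip_force: 0.0
```

Run:
```python
from rig import ctrl
from h import *
c=ctrl.capture("wrist"); cv2.imwrite("pics/w2.png",c["img"][:,:,::-1]); np.savez("w2.npz",**c)
s=ctrl.sense();print(s["eef_pos"],s["wrist_torque"],s["force"],s["grip_width"])
print(meas(c,(539,37.5)))
```

```text
[538.99109742  38.41061052  92.87717026] [0.06354537 0.01573474 0.07297364] [-0.27993802  0.41822998 -0.12807801] 0.601704170811231
{'red': (array([341.7, 206.3]), np.int32(344), array([570.3,  52.4,  50. ])), 'glass': (array([320. , 325.8]), array([71.8, 81.7]), array([539.8,  38.3, 117. ]))}
```

View pics/w2.png

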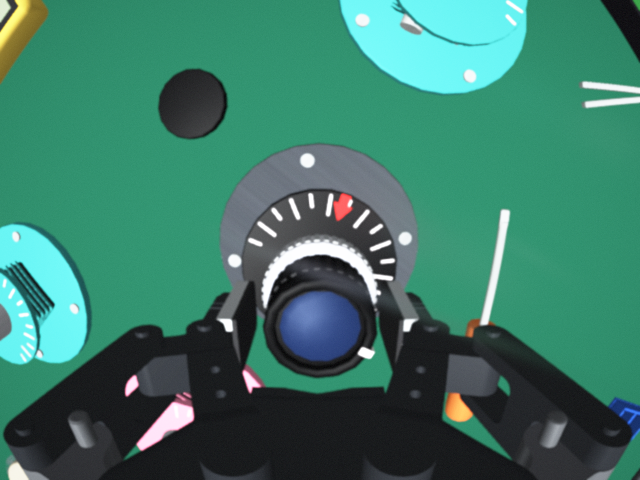

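Fingers straddle the focus ring, glass centred at (320,326), index at (366,352). Closing gently.

Call:
step_arm([
  [[0,0,0],[0,0,0],40],
  [[0,0,0],[0,0,0],40],
  [[0,0,0],[0,0,0],40],
  [[0,0,0],[0,0,0],40],
], squeeze=20)

```text
time_s: 3.32
eef_pos: [539.6, 37.8, 93.1]
ee_rot: [0.001, 0.924, 0.382, 0.001]
force: [2.7, -4.4, 5.2]
grip_width: 0.484
grip_force: 21.2
```

Run:
```python
from rig import ctrl
from h import *
c=dict(np.load("w2.npz")); 
for A in [(539.1,37.8),(539.7,38.2)]:
    p=rayw(c,366,352,119); r=np.array([570.3,52.4])
    print(p, np.degrees(np.arctan2(p[1]-A[1],p[0]-A[0])),np.degrees(np.arctan2(r[1]-A[1],r[0]-A[0])))
s=ctrl.sense();print(s["eef_pos"],s["wrist_torque"],s["force"],s["grip_width"],s["grip_force"])
```

```text
[544.4887573   18.78662226 119.        ] -74.17624918874867 25.077183648250262
[544.4887573   18.78662226 119.        ] -76.14330317225749 24.893765201640726
[539.61936637  37.83828016  93.07234999] [-0.85703211 -0.41615156  0.03373295] [ 2.74269768 -4.39603537  5.23765981] 0.4844302084140484 21.16972591727972
```

Call:
step_arm([
  [[0,0.05,0],[0,0,-6],40],
  [[0,0.05,0],[0,0,-16],40],
  [[0,0.05,0],[0,0,-26],40],
  [[0,0.05,0],[0,0,-36],40],
  [[0,0.05,0],[0,0,-46],40],
  [[0,0.05,0],[0,0,-56],40],
  [[0,0.05,0],[0,0,-66],40],
  [[0,0.05,0],[0,0,-72],40],
])

```text
time_s: 4.32
eef_pos: [538.0, 38.1, 93.0]
ee_rot: [-0.001, 0.521, 0.853, -0.001]
force: [-8.5, -3.3, 13.0]
grip_width: 0.486
grip_force: 21.8
```

Call:
step_arm([
  [[0,0,0],[0,0,-8],40],
  [[0,0,0],[0,0,-16],40],
  [[0,0,0],[0,0,-22],40],
  [[0,0,0],[0,0,-26],40],
  [[0,0,0],[0,0,-27],40],
  [[0,0,0],[0,0,-27],40],
])

```text
time_s: 5.08
eef_pos: [537.5, 37.7, 93.0]
ee_rot: [-0.002, 0.31, 0.951, -0.001]
force: [-11.5, -5.5, 14.4]
grip_width: 0.489
grip_force: 22.3
```

Run:
```python
from rig import ctrl
from h import *
c=ctrl.capture("wrist"); cv2.imwrite("pics/w3.png",c["img"][:,:,::-1]); np.savez("w3.npz",**c)
s=ctrl.sense();print(s["eef_pos"],s["ee_rot"],s["wrist_torque"],s["force"],s["grip_width"],s["joints"])
print(meas(c,(539.6,37.8)))
```

```text
[537.51837833  37.73422029  92.98124396] [-0.00185029  0.30961922  0.9508583  -0.00100477] [-0.79027338  1.78707566  0.04302499] [-11.88493627  -5.18200816  14.38150643] 0.48589448371565863 [-1.46798493e-01  4.92994755e-01  1.62353820e+00 -1.59019606e-03
  1.02904476e+00 -1.08718561e+00]
{'glass': (array([316.2, 325. ]), array([72. , 82.1]), array([537.5,  38.3, 117. ]))}
```

View pics/w3.png

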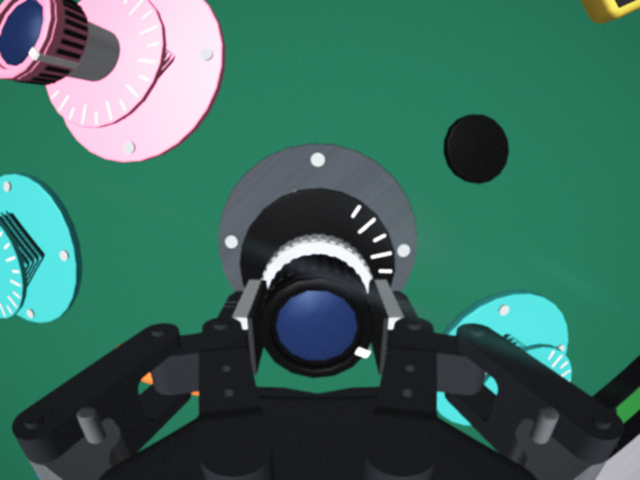

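Same grip without slip: index at (363,353). Now I'll release, rise, and look from the arrow's azimuth (yaw 25°), where index-arrow alignment is free of parallax.

Call:
step_arm([
  [[0,0,0],[0,0,0],65],
  [[0,0,0],[0,0,0],65],
  [[0,0,0],[0,0,0],65],
  [[0,0,-4],[0,0,0],80],
  [[0,0,-8],[0,0,10],100],
  [[0,0,-10],[0,0,20],100],
  [[0,0,-10],[0,0,30],100],
  [[0,0,-10],[0,0,40],100],
])

```text
time_s: 6.12
eef_pos: [539.1, 38.2, 192.4]
ee_rot: [0.0, 0.619, 0.786, 0.0]
force: [-0.7, 0.1, 0.7]
grip_width: 0.998
grip_force: 0.0
```

Call:
step_arm([
  [[0,0,0],[0,0,10],100],
  [[0,0,0],[0,0,20],100],
  [[0,0,0],[0,0,30],100],
  [[0,0,0],[0,0,40],100],
  [[0,0,0],[0,0,50],100],
  [[0,0,0],[0,0,60],100],
  [[0,0,0],[0,0,70],100],
  [[0,0,0],[0,0,79],100],
])

```text
time_s: 7.12
eef_pos: [539.1, 38.2, 192.1]
ee_rot: [-0.0, 0.977, 0.213, -0.0]
force: [-0.2, -0.3, 0.7]
grip_width: 0.996
grip_force: 0.0
```

Call:
step_arm([
  [[0,0,0],[0,0,0],100],
  [[0,0,0],[0,0,0],100],
])

```text
time_s: 7.38
eef_pos: [539.1, 38.1, 192.2]
ee_rot: [-0.0, 0.976, 0.217, -0.0]
force: [0.4, -0.0, 0.6]
grip_width: 1.002
grip_force: 0.0
```

```bash
cat > look.py <<'E'
from rig import ctrl
from h import *
import sys
c=ctrl.capture("wrist"); np.savez(sys.argv[1]+".npz",**c)
s=ctrl.sense();print(s["eef_pos"],s["ee_rot"],s["wrist_torque"],s["force"],s["grip_width"])
R=meas(c,(538.3,36.8)); print(R)
u=projw(c,(538.3,36.8,110)); u=u.round().astype(int); im=c["img"][:,:,::-1]
x0,y0=max(0,u[0]-70),max(0,u[1]-90); print("crop origin",x0,y0)
cv2.imwrite("pics/"+sys.argv[1]+".png",cv2.resize(im[y0:y0+120,x0:x0+140],(700,600),interpolation=cv2.INTER_CUBIC))
E
python3 look.py w4
```

```text
[539.10480576  38.11244793 192.2686228 ] [-2.21272508e-05  9.76212858e-01  2.16814332e-01 -1.19478761e-05] [ 0.0066601  -0.07580791  0.05547801] [-0.35393046  0.13659514  0.28884798] 1.0022044172896056
{'red': (array([318.3, 180.1]), np.int32(160), array([570.3,  52.5,  50. ])), 'glass': (array([319.5, 247.8]), array([45.2, 48.2]), array([539.5,  37.5, 117. ]))}
crop origin 250 157
```

View pics/w4.png

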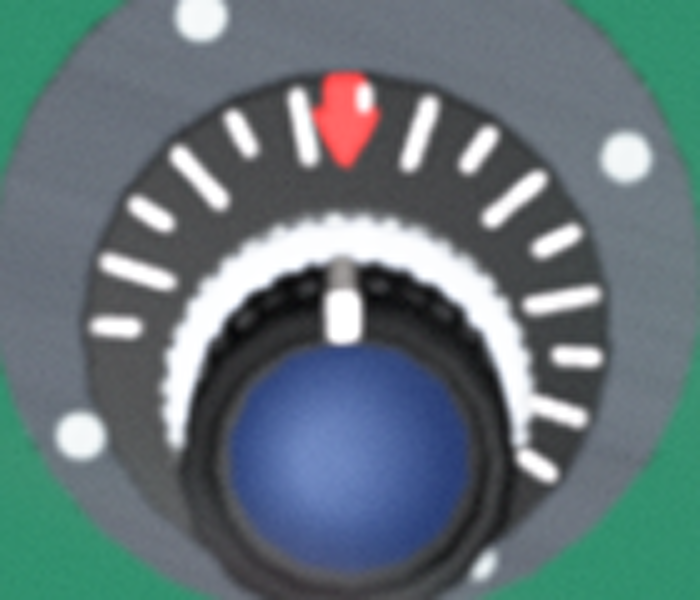

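Index at crop (343,316) and arrow tip at (347,165): nearly aligned. Computing the residual.

```bash
cat > resid.py <<'E'
from h import *
import sys
c=dict(np.load(sys.argv[1])); im=c["img"]; hsv=cv2.cvtColor(im,cv2.COLOR_RGB2HSV)
R=meas(c,(538.3,36.8)); G=R["glass"][2][:2]
u=projw(c,(*G,8)); m=cv2.inRange(hsv,(60,110,50),(90,255,255)); k=np.zeros_like(m); cv2.circle(k,tuple(u.astype(int)),115,255,-1)
m=cv2.bitwise_and(cv2.bitwise_not(m),k)
# foot far rim: sample outward rays for green transition, fit circle in world at z=10
pts=[]
for a in np.radians(np.arange(-90,91,3)+25):
    for r in np.arange(75,55,-.2):
        p=projw(c,(G[0]+r*np.cos(a),G[1]+r*np.sin(a),10)); x,y=p.round().astype(int)
        if m[y,x]: pts.append((G[0]+r*np.cos(a),G[1]+r*np.sin(a))); break
P=np.array(pts); A=np.c_[2*P,np.ones(len(P))]; s=np.linalg.lstsq(A,(P**2).sum(1),rcond=None)[0]
print("foot",s[:2],np.sqrt(s[2]+s[0]**2+s[1]**2),"glass",G)
F=s[:2]
red=cv2.inRange(hsv,(0,90,90),(8,255,255))|cv2.inRange(hsv,(172,90,90),(180,255,255))
q,_=cv2.findContours(red,0,2); ur=projw(c,(570,52,50)); q=[z for z in q if cv2.contourArea(z)>60 and np.hypot(*(z[:,0].mean(0)-ur))<40][0]
h=cv2.convexHull(q); M=cv2.moments(h); ac=np.array([M["m10"],M["m01"]])/M["m00"]; ra=rayw(c,*ac,50)[:2]
ui=projw(c,(G[0]+18.7*np.cos(.43),G[1]+18.7*np.sin(.43),119)).astype(int); g=cv2.cvtColor(im,cv2.COLOR_RGB2GRAY)
w=np.zeros_like(g); cv2.circle(w,tuple(ui),9,255,-1); w=(g>170)&(w>0)&(hsv[...,1]<60)
n,l,st,ce=cv2.connectedComponentsWithStats(w.astype(np.uint8)); ic=ce[1+np.argmax(st[1:,4])]; ri=rayw(c,*ic,119)[:2]
an=lambda p,A: np.degrees(np.arctan2(*(p-A)[::-1]))
print("arrow",ac,ra,"index",ic,st[1:,4],ri)
for n,A in (("foot",F),("glass",G),("mean",(F+G)/2)): print(n,an(ra,A),an(ri,A),"d",an(ra,A)-an(ri,A))
E
python3 resid.py w4.npz
```

```text
foot [538.7770011   37.18352826] 64.56926220167976 glass [539.5  37.5]
arrow [318.66847335 179.69557362] [570.68586211  52.43655923] index [318.05555556 219.63888889] [72] [555.53686149  46.01697239]
foot 25.548669866155997 27.791899894865395 d -2.243230028709398
glass 25.5922260217806 27.97220071172537 d -2.3799746899447705
mean 25.570202350492334 27.88013796016933 d -2.3099356096769945
```

Call:
step_arm([
  [[-0.1,0.1,4],[0,0,0],100],
  [[-0.1,0.1,8],[0,0,0],80],
  [[-0.1,0.1,9.9],[0,0,0],65],
  [[-0.1,0.1,9.9],[0,0,0],60],
  [[-0.1,0.1,9.9],[0,0,0],40],
  [[-0.1,0.1,9.9],[0,0,0],40],
  [[-0.1,0.1,9.9],[0,0,0],40],
  [[-0.1,0.1,9.9],[0,0,0],40],
])

```text
time_s: 8.43
eef_pos: [538.9, 36.7, 93.9]
ee_rot: [0.0, 0.976, 0.216, 0.0]
force: [-1.1, 1.1, 2.2]
grip_width: 0.491
grip_force: 21.8
```

Call:
step_arm([
  [[0,0,0],[0,0,0],40],
  [[0,0,0],[0,0,0.8],40],
  [[0,0,0],[0,0,1.6],40],
  [[0,0,0],[0,0,2.4],40],
  [[0,0,0],[0,0,2.4],40],
  [[0,0,0],[0,0,2.4],40],
])

```text
time_s: 9.18
eef_pos: [538.9, 36.7, 93.9]
ee_rot: [0.0, 0.981, 0.195, 0.0]
force: [-2.1, -0.2, 6.2]
grip_width: 0.49
grip_force: 22.0
```

Call:
step_arm([
  [[0,0,0],[0,0,2.4],65],
  [[0,0,0],[0,0,2.4],65],
  [[0,0,0],[0,0,2.4],65],
  [[0,0,-3],[0,0,0],70],
  [[0,0,-5],[0,0,0],100],
  [[0,0,-5],[0,0,0],100],
  [[0,0,-5],[0,0,0],100],
])

```text
time_s: 10.05
eef_pos: [538.2, 36.8, 142.3]
ee_rot: [-0.0, 0.981, 0.195, -0.001]
force: [-0.4, 0.7, -0.6]
grip_width: 0.999
grip_force: 0.0
```

```bash
python3 look.py w5; python3 resid.py w5.npz
```

```text
[538.11176556  36.82899203 142.1902207 ] [-3.14624278e-04  9.80771194e-01  1.95158978e-01 -8.60224479e-04] [-0.03848228 -0.01403715 -0.03915298] [-0.18561488  0.70022079 -0.4660875 ] 0.9963394529033903
{'red': (array([314.7, 186.3]), np.int32(221), array([570.3,  52.6,  50. ])), 'glass': (array([318.2, 274.6]), array([56.6, 60.8]), array([539.5,  37.5, 117. ]))}
crop origin 249 182
foot [538.8261995   37.14954125] 64.56952893413857 glass [539.5  37.5]
arrow [315.12121212 185.88619529] [570.62416725  52.50549021] index [316.5 239.5] [108] [555.94787933  45.28466446]
foot 25.776934557905005 25.414066653551387 d 0.3628679043536174
glass 25.73950638091455 25.327861330186657 d 0.41164505072789126
mean 25.758423817911638 25.371844509068833 d 0.3865793088428049
```

View pics/w5.png

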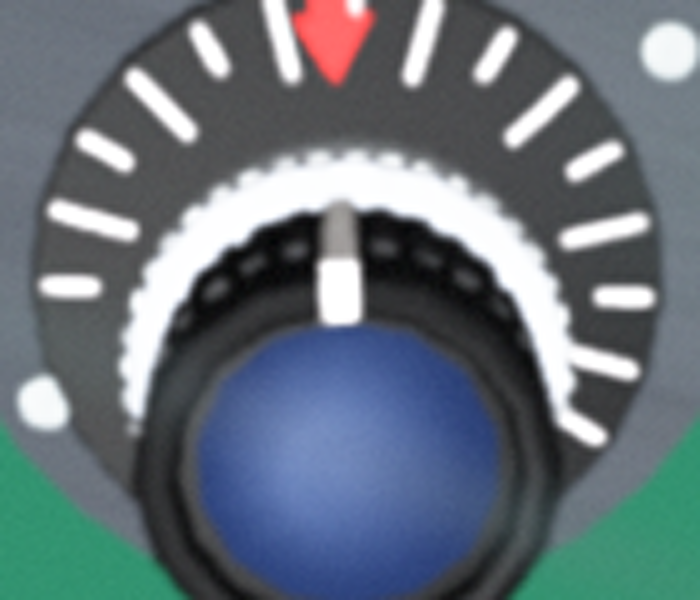

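The index (340,290) now lines up with the arrow tip (335,80): residual about 0.4°. Next, the lock ring: turn to yaw about 120°, then descend.

Call:
step_arm([
  [[0,0,0],[0,0,-10],100],
  [[0,0,0],[0,0,-20],100],
  [[0,0,0],[0,0,-30],100],
  [[0,0,0],[0,0,-40],100],
  [[0,0,0],[0,0,-50],100],
  [[0,0,0],[0,0,-60],100],
  [[0,0,0],[0,0,-70],100],
  [[0,0,0],[0,0,-80],100],
])

```text
time_s: 11.1
eef_pos: [538.2, 36.8, 142.3]
ee_rot: [-0.001, 0.624, 0.782, -0.0]
force: [0.3, -0.3, -0.3]
grip_width: 1.001
grip_force: 0.0
```

Call:
step_arm([
  [[0,0,0],[0,0,-10],100],
  [[0,0,0],[0,0,-20],100],
  [[0,0,2],[0,0,-20],100],
  [[0,0,4],[0,0,-20],100],
  [[0,0,6],[0,0,-20],100],
  [[0,0,7.5],[0,0,-20],100],
  [[0,0,8.4],[0,0,-20],100],
  [[0,0,8.4],[0,0,-20],100],
])

```text
time_s: 12.1
eef_pos: [538.4, 36.8, 58.8]
ee_rot: [-0.0, 0.481, 0.877, -0.0]
force: [-0.2, 0.7, 1.7]
grip_width: 0.996
grip_force: 0.0
```

```bash
cat > tq.py <<'E'
from rig import ctrl
import numpy as np, sys
n=int(sys.argv[1]); W=[];T=[]
for i in range(n):
    if i: ctrl.capture("top")
    s=ctrl.sense(); W.append(s["wrist_torque"]); T.append(s["tau"][5])
W=np.array(W); print("wt",W.mean(0).round(3),W[:,2].std().round(3),"tau6",np.round(T,3)); q=s["ee_rot"]
print(s["time_s"],s["eef_pos"].round(2),"yaw",np.degrees(2*np.arctan2(q[2],q[1])).round(2),s["force"].round(1),s["grip_width"].round(3),s["grip_force"],s["joints"].round(3))
E
python3 tq.py 4
```

```text
wt [-0.002  0.001  0.005] 0.012 tau6 [-0. -0. -0. -0.]Traceback (most recent call last):
  File "tq.py", line 8, in <module>
    print(s["time_s"],s["eef_pos"].round(2),"yaw",np.degrees(2*np.arctan2(q[2],q[1])).round(2),s["force"].round(1),s["grip_width"].round(3),s["grip_force"],s["joints"].round(3))
                                                                                                                   ^^^^^^^^^^^^^^^^^^^^^
AttributeError: 'float' object has no attribute 'round'
```

Call:
step_arm([
  [[0,0,0.3],[0,0,0],70],
  [[0,0,0.3],[0,0,0],60],
  [[0,0,0.3],[0,0,0],45],
  [[0,0,0.3],[0,0,0],45],
  [[0,0,0.3],[0,0,0],45],
  [[0,0,0.3],[0,0,0],45],
], squeeze=35)

```text
time_s: 13.0
eef_pos: [538.4, 36.7, 56.5]
ee_rot: [-0.0, 0.481, 0.877, -0.0]
force: [-4.9, -1.4, 5.4]
grip_width: 0.57
grip_force: 35.3
```

```bash
sed -i 's/s\["grip_width"\].round(3)/s["grip_width"]/' tq.py; python3 tq.py 2
```

```text
wt [-0.189  0.667  0.013] 0.013 tau6 [-0.005 -0.005]
13.05 [538.47  36.67  56.53] yaw 122.5 [-3.4 -1.4  5. ] 0.5697287250211764 35.294179916381836 [-0.149  0.546  1.651 -0.     0.945 -0.716]
```

Call:
step_arm([
  [[0,0,0],[0,0,3],45],
  [[0,0,0],[0,0,6],45],
  [[0,0,0],[0,0,9],45],
  [[0,0,0],[0,0,11],45],
  [[0,0,0],[0,0,12],45],
  [[0,0,0],[0,0,12],45],
])

```text
time_s: 13.8
eef_pos: [538.5, 36.7, 56.5]
ee_rot: [-0.0, 0.57, 0.822, -0.0]
force: [-4.6, -0.7, 5.0]
grip_width: 0.573
grip_force: 35.6
```

```bash
python3 tq.py 2
```

```text
wt [-0.166  0.639 -0.068] 0.009 tau6 [-0.024 -0.073]
13.85 [538.49  36.69  56.5 ] yaw 110.5 [-4.2 -1.9  5.3] 0.5723975699565896 35.593634247779846 [-0.149  0.546  1.651 -0.     0.945 -0.507]
```

Call:
step_arm([
  [[0,0,0],[0,0,3],45],
  [[0,0,0],[0,0,6],45],
  [[0,0,0],[0,0,9],45],
  [[0,0,0],[0,0,11],45],
  [[0,0,0],[0,0,12],45],
  [[0,0,0],[0,0,12],45],
])

```text
time_s: 14.6
eef_pos: [538.5, 36.7, 56.5]
ee_rot: [-0.0, 0.653, 0.757, -0.0]
force: [-3.3, -1.4, 4.4]
grip_width: 0.573
grip_force: 35.6
```

```bash
python3 tq.py 3
```

```text
wt [-0.149  0.599 -0.082] 0.032 tau6 [-0.024 -0.072 -0.083]
14.7 [538.5   36.7   56.49] yaw 98.49 [-3.5 -1.5  5.3] 0.5704311775155085 35.59302628040314 [-0.149  0.546  1.651 -0.     0.945 -0.297]
```

Call:
step_arm([
  [[0,0,0],[0,0,3],45],
  [[0,0,0],[0,0,6],45],
  [[0,0,0],[0,0,9],45],
  [[0,0,0],[0,0,11],45],
  [[0,0,0],[0,0,12],45],
  [[0,0,0],[0,0,12],45],
])

```text
time_s: 15.45
eef_pos: [538.5, 36.7, 56.5]
ee_rot: [-0.0, 0.728, 0.685, -0.0]
force: [-3.7, -0.3, 5.4]
grip_width: 0.575
grip_force: 35.4
```

```bash
python3 tq.py 4
```

```text
wt [-0.137  0.598 -0.081] 0.007 tau6 [-0.056 -0.104 -0.114 -0.116]
15.6 [538.53  36.68  56.52] yaw 86.49 [-3.9 -1.   4.9] 0.5713253521616535 35.39315700531006 [-0.149  0.546  1.651 -0.     0.945 -0.088]
```

Call:
step_arm([
  [[0,0,0],[0,0,2],45],
  [[0,0,0],[0,0,4],45],
  [[0,0,0],[0,0,6],45],
  [[0,0,0],[0,0,6],45],
  [[0,0,0],[0,0,6],45],
])

```text
time_s: 16.23
eef_pos: [538.5, 36.7, 56.5]
ee_rot: [-0.0, 0.763, 0.646, -0.0]
force: [-4.0, -1.5, 4.6]
grip_width: 0.572
grip_force: 35.6
```

```bash
python3 tq.py 4
```

```text
wt [-0.161  0.563 -0.076] 0.043 tau6 [-0.088 -0.091 -0.092 -0.092]
16.375 [538.54  36.7   56.51] yaw 80.51 [-2.8 -0.7  5.2] 0.5740457507051158 35.56050360202789 [-0.149  0.546  1.651 -0.     0.945  0.017]
```

Still just drag (about 0.08 N m). Continuing.

Call:
step_arm([
  [[0,0,0],[0,0,3],45],
  [[0,0,0],[0,0,6],45],
  [[0,0,0],[0,0,9],45],
  [[0,0,0],[0,0,12],45],
  [[0,0,0],[0,0,12],45],
  [[0,0,0],[0,0,12],45],
])

```text
time_s: 17.12
eef_pos: [538.6, 36.7, 56.5]
ee_rot: [-0.0, 0.827, 0.563, -0.0]
force: [-3.8, -1.4, 5.1]
grip_width: 0.574
grip_force: 35.6
```

```bash
python3 tq.py 4
```

```text
wt [-0.133  0.578 -0.056] 0.018 tau6 [-0.081 -0.085 -0.086 -0.086]
17.275 [538.58  36.7   56.52] yaw 68.5 [-3.3 -1.4  4.3] 0.5738654336818452 35.5787193775177 [-0.149  0.546  1.651 -0.     0.945  0.226]
```

Call:
step_arm([
  [[0,0,0],[0,0,3],45],
  [[0,0,0],[0,0,6],45],
  [[0,0,0],[0,0,9],45],
  [[0,0,0],[0,0,12],45],
  [[0,0,0],[0,0,12],45],
  [[0,0,0],[0,0,12],45],
])

```text
time_s: 18.02
eef_pos: [538.6, 36.7, 56.5]
ee_rot: [0.0, 0.881, 0.473, -0.0]
force: [-2.9, -0.8, 4.9]
grip_width: 0.571
grip_force: 35.5
```

```bash
python3 tq.py 3
```

```text
wt [-0.131  0.563 -0.111] 0.004 tau6 [-0.082 -0.087 -0.088]
18.125 [538.59  36.68  56.51] yaw 56.52 [-3.5 -1.   5.4] 0.5719337671859115 35.54809033870697 [-0.149  0.546  1.651 -0.     0.945  0.435]
```

Call:
step_arm([
  [[0,0,0],[0,0,3],45],
  [[0,0,0],[0,0,6],45],
  [[0,0,0],[0,0,9],45],
  [[0,0,0],[0,0,12],45],
  [[0,0,0],[0,0,12],45],
  [[0,0,0],[0,0,12],45],
])

```text
time_s: 18.88
eef_pos: [538.6, 36.7, 56.5]
ee_rot: [0.0, 0.925, 0.379, 0.0]
force: [-2.5, -1.6, 4.9]
grip_width: 0.572
grip_force: 35.6
```

```bash
python3 tq.py 3
```

```text
wt [-0.149  0.558 -0.098] 0.014 tau6 [-0.086 -0.09  -0.091]
18.975 [538.61  36.68  56.51] yaw 44.52 [-3.  -0.2  4.7] 0.5780256389257172 35.551316142082214 [-0.149  0.546  1.651 -0.     0.945  0.645]
```

Call:
step_arm([
  [[0,0,0],[0,0,3],45],
  [[0,0,0],[0,0,6],45],
  [[0,0,0],[0,0,9],45],
  [[0,0,0],[0,0,12],45],
  [[0,0,0],[0,0,12],45],
  [[0,0,0],[0,0,12],45],
])

```text
time_s: 19.73
eef_pos: [538.6, 36.6, 56.5]
ee_rot: [0.0, 0.96, 0.28, 0.0]
force: [-4.0, -1.3, 5.3]
grip_width: 0.574
grip_force: 35.6
```

```bash
python3 tq.py 3
```

```text
wt [-0.18   0.505 -0.083] 0.038 tau6 [-0.08  -0.085 -0.085]
19.825 [538.59  36.66  56.5 ] yaw 32.52 [-3.  -0.9  5. ] 0.5735665660393036 35.57160437107086 [-0.149  0.546  1.651 -0.     0.945  0.854]
```

Call:
step_arm([
  [[0,0,0],[0,0,3],45],
  [[0,0,0],[0,0,6],45],
  [[0,0,0],[0,0,9],45],
  [[0,0,0],[0,0,12],45],
  [[0,0,0],[0,0,12],45],
  [[0,0,0],[0,0,12],45],
])

```text
time_s: 20.58
eef_pos: [538.7, 36.7, 56.5]
ee_rot: [0.0, 0.984, 0.178, 0.0]
force: [-3.0, -2.0, 4.3]
grip_width: 0.574
grip_force: 35.5
```

```bash
python3 tq.py 3
```

```text
wt [-0.178  0.488 -0.069] 0.033 tau6 [-0.082 -0.086 -0.087]
20.675 [538.63  36.64  56.48] yaw 20.54 [-2.9 -1.6  4.8] 0.5689967765407192 35.54875910282135 [-0.149  0.546  1.651 -0.     0.944  1.063]
```

Call:
step_arm([
  [[0,0,0],[0,0,3],45],
  [[0,0,0],[0,0,6],45],
  [[0,0,0],[0,0,9],45],
  [[0,0,0],[0,0,12],45],
  [[0,0,0],[0,0,12],45],
  [[0,0,0],[0,0,12],45],
])

```text
time_s: 21.42
eef_pos: [538.7, 36.6, 56.5]
ee_rot: [0.0, 0.997, 0.075, 0.0]
force: [-3.1, -2.1, 5.3]
grip_width: 0.574
grip_force: 35.6
```

```bash
python3 tq.py 3
```

```text
wt [-0.243  0.48   0.023] 0.035 tau6 [0.019 0.015 0.014]
21.525 [538.65  36.59  56.51] yaw 8.55 [-2.7 -2.8  4.9] 0.568764949432107 35.5822491645813 [-0.149  0.546  1.651 -0.     0.944  1.273]
```

Call:
step_arm([
  [[0,0,0],[0,0,1],45],
  [[0,0,0],[0,0,2],45],
  [[0,0,0],[0,0,3],45],
  [[0,0,0],[0,0,4],45],
  [[0,0,0],[0,0,4],45],
])

```text
time_s: 22.15
eef_pos: [538.6, 36.6, 56.5]
ee_rot: [0.0, 0.999, 0.04, 0.0]
force: [-2.6, -1.0, 5.8]
grip_width: 0.568
grip_force: 35.6
```

```bash
python3 tq.py 3
```

```text
wt [-0.23   0.509  0.067] 0.024 tau6 [0.146 0.101 0.09 ]
22.25 [538.63  36.61  56.5 ] yaw 4.56 [-3.4 -1.9  4.7] 0.5686538846052622 35.6029486656189 [-0.149  0.546  1.651 -0.     0.944  1.342]
```

Call:
step_arm([
  [[0,0,0],[0,0,0.5],45],
  [[0,0,0],[0,0,1],45],
  [[0,0,0],[0,0,1.5],45],
  [[0,0,0],[0,0,2],45],
])

```text
time_s: 22.75
eef_pos: [538.6, 36.6, 56.5]
ee_rot: [0.0, 1.0, 0.022, 0.0]
force: [-3.5, -2.5, 4.7]
grip_width: 0.574
grip_force: 35.6
```

```bash
python3 tq.py 5
```

```text
wt [-0.184  0.471  0.233] 0.035 tau6 [0.195 0.231 0.232 0.186 0.175]
22.95 [538.63  36.62  56.5 ] yaw 2.57 [-2.8 -1.9  4.5] 0.5696443043656915 35.60400903224945 [-0.149  0.546  1.651 -0.     0.944  1.377]
```

Call:
step_arm([
  [[0,0,0],[0,0,0.7],45],
  [[0,0,0],[0,0,1.3],45],
  [[0,0,0],[0,0,2],45],
])

```text
time_s: 23.32
eef_pos: [538.6, 36.6, 56.5]
ee_rot: [0.0, 1.0, 0.005, 0.0]
force: [-2.3, -1.6, 5.7]
grip_width: 0.577
grip_force: 35.6
```

```bash
sed -i 's/"tau6"/W[:,2].round(3),"tau6"/' tq.py; python3 tq.py 5
```

```text
wt [-0.214  0.48   0.198] 0.068 [0.322 0.196 0.118 0.176 0.176] tau6 [0.189 0.248 0.271 0.204 0.188]
23.525 [538.65  36.61  56.52] yaw 0.57 [-3.4 -1.9  4.8] 0.5740377742804987 35.60571849346161 [-0.149  0.546  1.651 -0.     0.944  1.412]
```

Call:
step_arm([
  [[0,0,0],[0,0,0.4],45],
  [[0,0,0],[0,0,0.8],45],
  [[0,0,0],[0,0,1.2],45],
])

```text
time_s: 23.9
eef_pos: [538.6, 36.6, 56.5]
ee_rot: [0.0, 1.0, -0.005, 0.0]
force: [-2.8, -2.5, 5.8]
grip_width: 0.57
grip_force: 35.6
```

```bash
python3 tq.py 6
```

```text
wt [-0.199  0.501  0.249] 0.031 [0.299 0.226 0.224 0.231 0.288 0.228] tau6 [0.272 0.302 0.291 0.256 0.248 0.247]
24.15 [538.63  36.59  56.5 ] yaw -0.62 [-3.2 -0.8  4.6] 0.5697316077804246 35.60689866542816 [-0.149  0.546  1.651 -0.     0.944  1.433]
```

In the firm range (measured peak 0.30, estimated 0.30–0.37 N m). Letting go and rising to check the setting.

Call:
step_arm([
  [[0,0,0],[0,0,0],65],
  [[0,0,0],[0,0,0],80],
  [[0,0,0],[0,0,0],100],
  [[0,0,-3],[0,0,0],100],
  [[0,0,-6],[0,0,0],100],
  [[0,0,-8.6],[0,0,-9],100],
  [[0,0,-8.6],[0,0,-19],100],
  [[0,0,-8.6],[0,0,-25],100],
])

```text
time_s: 25.15
eef_pos: [538.7, 36.8, 142.5]
ee_rot: [0.0, 0.977, 0.213, 0.0]
force: [0.1, -0.1, -0.0]
grip_width: 0.999
grip_force: 0.0
```

Call:
step_arm([
  [[0,0,0],[0,0,0],100],
  [[0,0,0],[0,0,0],100],
])

```text
time_s: 25.4
eef_pos: [538.6, 36.8, 142.2]
ee_rot: [-0.0, 0.978, 0.21, -0.0]
force: [-0.4, 0.3, -0.2]
grip_width: 1.001
grip_force: 0.0
```

```bash
python3 look.py w6; python3 resid.py w6.npz
```

```text
[538.59127841  36.75433738 142.20651541] [-3.99668867e-05  9.77773423e-01  2.09664325e-01 -5.32241009e-05] [0.0355283  0.02200424 0.03175964] [-0.31515026 -0.11609057  0.56352014] 0.9996270718604588
{'red': (array([315.9, 187.3]), np.int32(223), array([570.1,  52.6,  50. ])), 'glass': (array([317.8, 275.2]), array([56.5, 60.8]), array([539.5,  37.6, 117. ]))}
crop origin 248 183
foot [538.85879857  37.2699645 ] 64.45372713388397 glass [539.5  37.6]
arrow [316.36268754 186.5394651 ] [570.66926455  52.51191579] index [317.25225225 240.7027027 ] [111] [555.80669628  45.21521874]
foot 25.601361878357622 25.117404703098618 d 0.48395717525900395
glass 25.567259674606863 25.032550332612992 d 0.5347093419938709
mean 25.584486804321383 25.075810276123924 d 0.5086765281974586
```

The setting held (residual about 0.5°), the gripper is open and clear. Handing in.

```bash
python3 -c "
from rig import ctrl
print(ctrl.finish_job())"
```

```text
the job is handed in; nothing more can be done
None
```

I turned the focus ring onto the red arrow (within about 0.5° by the wrist camera), tightened the lock ring to an estimated 0.30–0.37 N m with at least 0.30 measured, then let go and handed the job in at about 25 s.

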